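# Gauge the drain sleeve and hold it through the slot of the frame rail

### The arm

A 6-joint arm with a two-finger parallel gripper is mounted at the origin on the work surface. World frame = base frame: x ahead of the robot, y to its left, z up, the work surface at z = 0. Lengths are in m, angles in rad, forces in N, time in s.
With the tool pointing down it reaches from about 0.375 to 0.975 m from the base axis. Payload 3.8 kg.
Tool frame: the origin (TCP) lies midway between the tips of the shut fingers; the grasp point (between the pads) lies 19 mm behind it; z points along the fingers, y is the line along which they close (so a half turn about z gives the same grasp; the last joint's range is limited). The gripper opens to 85 mm and grips with 20 to 120 N. Pads are 22 mm wide; open, the fingers measure 114 mm over their backs; the gripper's body (76 mm by 85 mm) begins 54 mm behind the grasp point. The pads swing forward as they close: fully open they stand 13 mm farther back than shut.
Start: joints at [1.238, 0.264, 1.604, -0, 1.274, -0.037], TCP at [0.197, 0.646, 0.231] pointing down, gripper open.
Joint ranges: [-2.63, 2.63], [-0.94, 2.18], [0.31, 2.57], [-1.31, 4.45], [0, 2.66], [-2.55, 2.55]. Speed limits (rad/s): [2.57, 2.57, 3.14, 3.14, 3.14, 3.14].

### API

Orientations are given as a unit quaternion [w, x, y, z].
In Python, from cell import manip, cams, spotter gives the robot as it stands.
- The arm moves only by the tool step_arm, never from a script. Its argument "targets" is a list of rows, each a list of 7 numbers: the turn, a rotation vector about the tool's x, y, z in rad, then the shift along the tool's x, y, z in m, then the gripper command: -1 is shut, 1 is fully open, values between are in proportion. In form: [[wx, wy, wz, tx, ty, tz, grip], ...]. A call has 1 to 12 rows; each row shifts and turns the commanded pose from where the row before left it, along the tool's axes as they then stand; what a row does not reach is not made up. A row lasts 1/12 s, in which the tool goes at most 41.7 mm and 7.16 degrees, less where a joint would pass 70% of its speed; a pose out of reach is approached as far as the arm can. A call is refused whole if a number of a shift passes 0.0417 or a number of a turn 0.125, either way. A call with a gripper value outside its range is refused whole. The fingers move at their own pace and stop on an object; "newtons" is the grip in N (left out, the last holds). Time passes only in rows, so rows that do not move let the fingers close. It gives the time, the measured TCP pose, the force, the opening and the grip force at its end, in the units of the state.
- manip.get_obs(): the state, without advancing time (a new reading comes with each control period).
- cams.camera(name): name is "scene" or "top" or "wrist"; returns a dict with "pixels" (384x512x3 uint8, blue, green, red), "fx", "fy", "cx", "cy" (pixels), "k1" (the pictures are not rectified: a ray, as slopes to the right and down, at radius r is drawn at 1 + k1 r^2 times it, then the intrinsics apply), "pose" (4x4, takes a point from camera to world coordinates); the wrist camera has in their place "hand_eye" (4x4, takes a point from camera to tool coordinates, whose origin is the TCP and whose axes are the flange's). Camera axes: x right, y up, looking along -z (the intrinsics and any distortion apply to the point x, -y, -z); pixel columns grow to the right and rows downward; lengths in m; the calibration is good to about 2 mm. A picture is of the moment at which its call begins: read the wrist's pose just before it. There is no depth.
- manip.job_done(): hands the job in; it is judged then, once.
Trained networks look in a picture, given as the dict that the camera call returned (one of the last four; its "shot" number tells which), for a name from the list of things; names that differ only in an ending like _2 or _b are one class to them, and where a whole thing is asked for, a point or a joint stands for the part that bears it (a point fixed in the world has none). Each returns a list of dicts, best first, with "conf" (0 to 1); they miss things now and then, are a little off and sometimes report something else, mostly with a low value. They report only what shows in the picture. A call takes as long as a camera call. They do not tell look-alikes from the thing itself.
- spotter.look_for(picture, label): "position" ([column, row] in pixels, amid what is visible of it).
- spotter.tip_of(picture, label): "position" ([column, row] in pixels: a listed point, or the origin of a listed thing).
The state is a dict: "time": time; "joints": joint angles; "qvel": joint speeds; "joint_torque": joint torques, N m; "position": TCP position; "eef_rot": TCP orientation; "contact_force": force on the tool from outside, world axes, zero at the start; "ft_torque": the same for the moment, N m; "width": opening from 0.0 (shut) to 1.0 (fully open); "grasp_force": force on a finger pad.
Only numpy, scipy, OpenCV 4.12 (cv2) and the standard library are available. Lean on these libraries where they do the work, as an engineer would, in place of code of your own. Each camera call takes 0.05 s, during which the arm holds its last target. There are 200 camera calls.

### The job

Find the aluminium sleeve that fits the flat gauge pin (the one with the thinner walls) and prove it by sliding it all the way down onto the gauge's base plate; leave the thick-walled sleeve standing upright on the bench. Then draw the good sleeve off the pin, pass it upright down through the slot in the blue frame rail until about 25 mm of it sticks out underneath, and finish holding it there in the gripper, still and straight, without letting it rest on the bench or forcing it against the rail. Do not disturb the spray bottle, glue jar, screwdriver and sanding block.

Things in the scene. Friction and masses are not known exactly. Their poses are not given: they have to be found in the camera images.
- open_sleeve_mid (a point): Centre (half-way up, on the bore's axis) of the good sleeve: an aluminium rectangular tube, open at both ends, 100 mm long (z, up), outside 20 mm (x) by 44 mm (y), walls 3 mm, so the bore is 14 x 38 mm; about 0.1 kg, loose, at first standing upright on the bench. The same when turned half round.
- tight_sleeve_mid (a point): Centre (half-way up) of the other sleeve: outside the same as the good one (20 x 44 x 100 mm, x thin, y wide, z up), but with walls of 7 mm, so its bore of 6 x 30 mm will not go over the gauge pin; loose, standing upright on the bench.
- gauge_base (a point): Fixed fit gauge: centre of the top of its dark base plate (60 mm in x, 90 in y, 12 thick), 12 mm above the bench at the foot of the brass pin. Pin: 12 mm (x) by 32 (y), straight for 50 mm, then narrowing in x like a roof; tip 56 mm above this point. The sleeve goes on x along x (half turn is the same) with 2 mm play in x, 6 in y; fully down its centre is 50 mm above this point.
- rail_slot (a point): Slot in the fixed blue rail (90 mm in x, 340 in y, 30 thick): centre of its mouth in the rail's top, 90 mm above the bench. It goes straight down through, 22 mm (x) by 46 (y), 2 more than the sleeve each way; bare-wood bevel 4 mm wide and deep round its upper edge. 60 mm free below. With 25 mm of sleeve out below, its centre is 5 mm below this point, 45 mm stands above the rail.
- spray_bottle: White spray bottle, 68 mm across, 184 mm high, standing loose on the bench beyond the rail; origin at the centre of its underside. A bystander.
- glue_jar: Round jar with a red cap, 56 mm across, 70 mm high, loose; origin at the centre of its underside. A bystander.
- screwdriver: Screwdriver lying loose on the bench; x along its shaft. A bystander.
- sanding_block: Cork block 70 x 110 x 35 mm, loose on the bench; origin at the centre of its underside. A bystander.
Mind the look-alikes: they are no part of the job. There is more than one size of the part that bears gauge_base; the job needs the smallest.

How it is judged:
By the outcome, as a careful person would: the job done as asked, in the order asked, and still so for the second after the job is handed in, while the arm keeps its last pose, push and grip.
It also fails if it takes over 54 s, if anything falls off the work surface, if the arm or the gripper's body presses on something with over 40 N, if the wrist force passes 120 N, or if a joint passes its speed limit or range.

## Working session

There is one attempt and no reset: what is moved stays moved. The work goes in short steps, Python scripts to look and compute and a tool call to move; the robot and the scene stay as the last step left them, time stands still between calls to the robot, and variables do not carry over. Pictures are saved under pics/ and viewed, at most 10 in all, crops included, and the job is handed in when it is done.

Besides the shell and the picture viewer there is one more tool, called after ">>>" as name([rows], argument=value, ...), one row to a line, values as JSON. step_arm: Moves the arm, as the interface text tells. Its arguments: {"type":"object","properties":{"targets":{"type":"array","items":{"type":"array","items":{"type":"number"}}},"newtons":{"type":"number"}},"required":["targets"]}

```bash
mkdir -p pics; ls; cat > h.py <<'E'
import numpy as np, cv2
from cell import manip, cams, spotter
from scipy.spatial.transform import Rotation as R
def T_tool(o):
    T=np.eye(4); q=o["eef_rot"]; T[:3,:3]=R.from_quat([q[1],q[2],q[3],q[0]]).as_matrix(); T[:3,3]=o["position"]; return T
def shot(name):
    o=manip.get_obs(); c=cams.camera(name)
    c["W"]=T_tool(o)@np.array(c["hand_eye"]) if name=="wrist" else np.array(c["pose"]); return c
def ray(c,p):
    u=np.array([(p[0]-c["cx"])/c["fx"],(p[1]-c["cy"])/c["fy"]]); s=u.copy()
    for _ in range(20): s=u/(1+c["k1"]*(s@s))
    d=c["W"][:3,:3]@np.array([s[0],-s[1],-1]); return c["W"][:3,3],d
def atz(c,p,z):
    o,d=ray(c,p); return o+d*(z-o[2])/d[2]
def proj(c,X):
    X=np.atleast_2d(X); P=(X-c["W"][:3,3])@c["W"][:3,:3]; s=np.c_[P[:,0]/-P[:,2],-P[:,1]/-P[:,2]]
    s=s*(1+c["k1"]*(s**2).sum(1,keepdims=True)); return s*[c["fx"],c["fy"]]+[c["cx"],c["cy"]]
E
python3 - <<'E'
from h import *
Z=dict(open_sleeve_mid=.05,tight_sleeve_mid=.05,gauge_base=.012,rail_slot=.09,spray_bottle=0,glue_jar=0,screwdriver=.01,sanding_block=0)
ims=[]
for n in ["scene","top","wrist"]:
    c=shot(n); ims.append(c["pixels"]); cv2.imwrite(f"pics/{n}0.png",c["pixels"])
    print(n,c["W"][:3,3].round(3),c["fx"],c["k1"])
    for l,z in Z.items():
        for d in spotter.tip_of(c,l)[:4]:
            if d["conf"]>.15: print(n,l,round(d["conf"],2),np.round(d["position"]),atz(c,d["position"],z).round(3))
print(manip.get_obs())
E
```

```text
pics
scene [1.291 0.84  0.783] 356.3815247308848 -0.07343753142432102
scene open_sleeve_mid 0.7 [251. 166.] [ 0.464 -0.166  0.05 ]
scene open_sleeve_mid 0.19 [259. 205.] [0.62  0.067 0.05 ]
scene tight_sleeve_mid 0.83 [211. 170.] [ 0.607 -0.247  0.05 ]
scene gauge_base 0.93 [285. 182.] [ 0.403 -0.022  0.012]
scene gauge_base 0.85 [228. 227.] [0.751 0.06  0.012]
scene gauge_base 0.8 [260. 201.] [0.567 0.013 0.012]
scene rail_slot 0.76 [312. 203.] [0.515 0.219 0.09 ]
scene spray_bottle 0.58 [355. 285.] [0.624 0.496 0.   ]
scene glue_jar 0.82 [201. 215.] [ 0.778 -0.072  0.   ]
scene screwdriver 0.39 [224. 151.] [ 0.425 -0.412  0.01 ]
scene sanding_block 0.71 [197. 165.] [ 0.583 -0.4    0.   ]
top [0.428 0.047 1.206] 393.5910271722307 -0.09187885189191781
top open_sleeve_mid 0.65 [323. 253.] [ 0.465 -0.158  0.05 ]
top tight_sleeve_mid 0.71 [351. 205.] [ 0.611 -0.244  0.05 ]
top gauge_base 0.95 [270. 271.] [ 0.412 -0.007  0.012]
top gauge_base 0.87 [263. 216.] [0.577 0.018 0.012]
top gauge_base 0.76 [250. 159.] [0.754 0.061 0.012]
top gauge_base 0.37 [408. 271.] [ 0.417 -0.426  0.012]
top
[... 406 characters left out ...]
nts': array([ 1.23810579e+00,  2.63893225e-01,  1.60398796e+00,  4.41552335e-05,
        1.27369502e+00, -3.68836604e-02]), 'qvel': array([-1.09985771e-03, -3.76181299e-05,  2.78914250e-05, -4.76769016e-04,
       -5.12570555e-04,  9.11120095e-04]), 'joint_torque': array([ 1.98945258e-03, -5.15044856e+01, -3.67727494e+01,  1.62417518e-04,
        5.62148925e-04, -2.71679085e-05]), 'position': array([0.19674874, 0.64569308, 0.2312908 ]), 'eef_rot': array([-1.92406657e-05,  1.47371181e-01,  9.89081258e-01,  1.19590803e-05]), 'contact_force': array([ 0.25198724, -0.0054887 ,  0.14706646]), 'ft_torque': array([0.04288436, 0.00303799, 0.00498252]), 'grasp_force': 0.0, 'width': 0.9970898339890776}
```

```bash
python3 - <<'E'
import cv2
a=cv2.imread("pics/top0.png")[120:320,150:416]; a=cv2.resize(a,None,fx=3,fy=3,interpolation=cv2.INTER_CUBIC); cv2.imwrite("pics/t1.png",a)
a=cv2.imread("pics/scene0.png")[130:270,180:367]; a=cv2.resize(a,None,fx=4,fy=4,interpolation=cv2.INTER_CUBIC); cv2.imwrite("pics/s1.png",a)
E
```

```text
(no output)
```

View pics/t1.png

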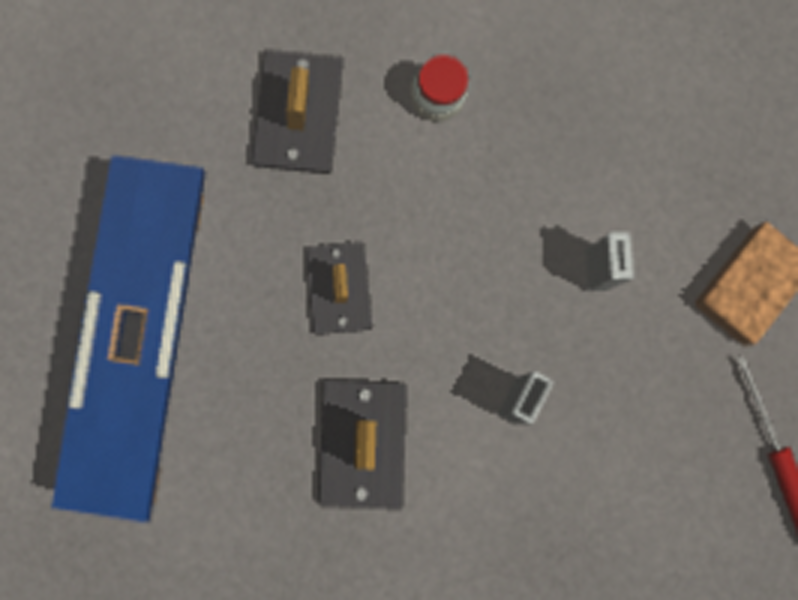

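View pics/s1.png

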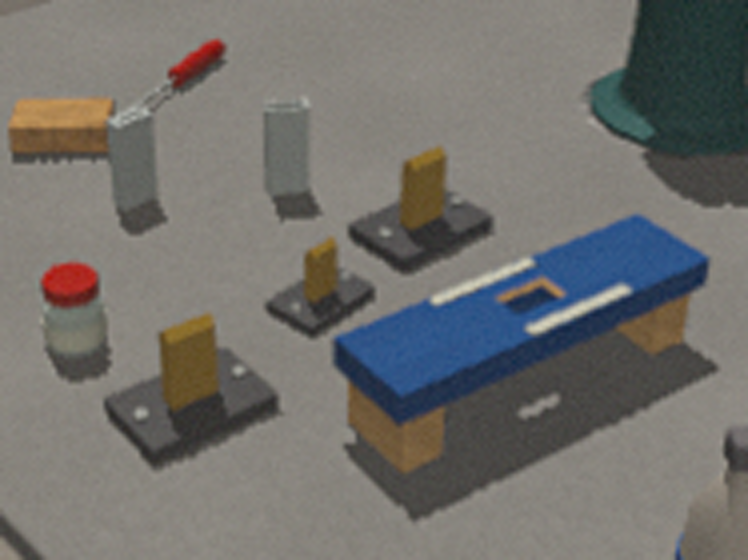

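The top view shows three gauges. The smallest is the middle one, at crop (340,285), around world (0.577, 0.018). The thin-walled sleeve is at (533,397) and the thick-walled one at (620,257). The rail slot is at (128,334). The wide sides run roughly along world x.

```bash
cat >> h.py <<'E'
def plan(pos,yaw,o=None,step=.0415,rs=.12):
    """rows (tool axes) to TCP pos, tool y axis at world angle yaw (mod pi), tool down"""
    o=o or manip.get_obs(); T=T_tool(o); y=np.arctan2(T[1,1],T[0,1])
    dy=(yaw-y+np.pi/2)%np.pi-np.pi/2
    x=np.array([np.sin(yaw),-np.cos(yaw),0])
    print("tool y deg",np.degrees(y).round(2),"tilt",T[:2,2].round(4),"wz total",round(-dy,4),"j6",o["joints"][5].round(2),"j1",o["joints"][0].round(2))
    d=np.array(pos)-o["position"]
    print("shift in present tool axes",(T[:3,:3].T@d).round(4))
    yy=y+dy; Tn=np.array([[np.sin(yy),np.cos(yy),0],[-np.cos(yy),np.sin(yy),0],[0,0,-1]])
    print("shift in final tool axes",(Tn.T@d).round(4))
E
python3 - <<'E'
from h import *
c=cams.camera("wrist"); print(c["hand_eye"].round(4),c["fx"],c["cx"],c["cy"])
plan([.514,.222,.231],np.radians(80))
# rect of slot in top/scene: edges of the wide dirs, via top crop px
c=shot("top"); o=np.array([150,120])
f=lambda p,z: atz(c,o+np.array(p)/3,z)
for n,a,b,z in [("rail",[203,170],[150,520],.09),("gauge",[365,243],[372,327],.012),("gaugeL",[305,247],[313,333],.012),("tight",[627,234],[633,277],.1),("open",[543,373],[516,413],.1),("openR",[551,379],[533,421],.1)]:
    v=f(a,z)-f(b,z); print(n,np.degrees(np.arctan2(v[1],v[0])).round(1),np.linalg.norm(v).round(3))
E
```

```text
[[ 2.000e-04  9.491e-01  3.151e-01  8.070e-02]
 [ 1.000e+00 -1.000e-04 -3.000e-04 -3.000e-04]
 [-3.000e-04  3.151e-01 -9.491e-01 -1.424e-01]
 [ 0.000e+00  0.000e+00  0.000e+00  1.000e+00]] 267.98076840564926 257.3319159592054 190.13378152824245
tool y deg 73.05 tilt [ 0.     -0.0001] wz total -0.1212 j6 -0.04 j1 1.24
shift in present tool axes [-4.269e-01 -3.128e-01  3.000e-04]
shift in final tool axes [ 3.860e-01 -3.622e-01  3.000e-04]
rail -6.3 0.334
gauge 5.6 0.086
gaugeL 6.6 0.088
tight 6.7 0.042
open -34.2 0.045
openR -23.6 0.043
```

>>> step_arm([
  [0,0,0,-0.0356,-0.0204,0,1],
  [0,0,0,-0.0356,-0.0204,0,1],
  [0,0,0,-0.0356,-0.0204,0,1],
  [0,0,0,-0.0356,-0.0204,0,1],
  [0,0,0,-0.0356,-0.0204,0,1],
  [0,0,0,-0.0356,-0.0204,0,1],
  [0,0,0,-0.0356,-0.0204,0,1],
  [0,0,0,-0.0356,-0.0204,0,1],
  [0,0,0,-0.0356,-0.0204,0,1],
  [0,0,0,-0.0356,-0.0204,0,1],
  [0,0,-0.093,-0.0356,-0.0304,0,1],
  [0,0,-0.093,-0.0304,-0.0304,0,1],
])

```text
time: 2.45
position: [0.5243, 0.2752, 0.2315]
eef_rot: [0.0, 0.053, 0.999, 0.0]
contact_force: [0.6, 0.4, -0.3]
width: 1.002
grasp_force: 0.0
```

```bash
sed -i 's/Tn=np.array.*$/Tn=np.array([[-np.sin(yy),np.cos(yy),0],[np.cos(yy),np.sin(yy),0],[0,0,-1]])/' h.py
python3 - <<'E'
from h import *
print(manip.get_obs()["position"],manip.get_obs()["time"])
plan([.514,.222,.2],np.radians(83.7))
c=shot("wrist"); cv2.imwrite("pics/w1.png",c["pixels"])
for d in spotter.tip_of(c,"rail_slot")[:2]: print(d["conf"],d["position"],atz(c,d["position"],.09))
E
```

```text
[0.52429515 0.27519269 0.23154108] 2.45
tool y deg 83.96 tilt [0.0006 0.0003] wz total 0.0046 j6 -1.02 j1 0.44
shift in present tool axes [ 0.0047 -0.054   0.0315]
shift in final tool axes [ 0.0044 -0.054   0.0315]
0.83 [208.6, 176.0] [0.51592322 0.22205102 0.09      ]
0.15 [92.8, 216.0] [0.54933158 0.07838981 0.09      ]
```

View pics/w1.png

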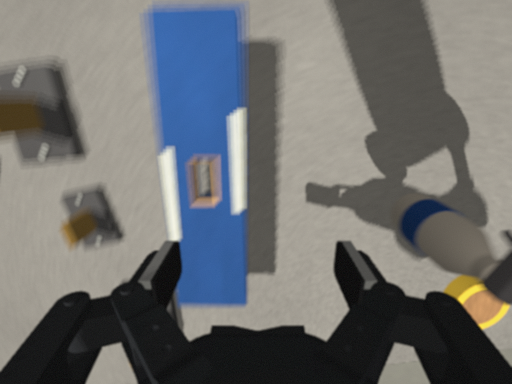

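The wrist view shows the slot at pixel (208,180), the small gauge at (95,215), and the bottle at (450,240) out of the way. I'll centre over the slot for a sharp picture.

>>> step_arm([
  [0,0,0.0046,0.004,-0.027,0.01,1],
  [0,0,0,0,-0.027,0.01,1],
  [0,0,0,0,0,0.01,1],
  [0,0,0,0,0,0,1],
  [0,0,0,0,0,0,1],
  [0,0,0,0,0,0,1],
])

```text
time: 3.05
position: [0.5134, 0.2249, 0.2019]
eef_rot: [0.0, 0.057, 0.998, 0.0]
contact_force: [0.4, -0.1, 0.7]
width: 1.0
grasp_force: 0.0
```

```bash
cat >> h.py <<'E'
def view(c,center,yawdeg,z,half,mm=0.25):
    """orthorectified patch at height z; patch cols = tool-y-like dir (angle yaw), rows = wide dir; mm per px"""
    n=int(half/mm*2)+1; t=(np.arange(n)*mm-half)/1000; a=np.radians(yawdeg)
    U,V=np.meshgrid(t,t); e1=np.array([np.cos(a),np.sin(a)]); e2=np.array([-np.sin(a),np.cos(a)])
    X=np.stack([center[0]+U*e1[0]+V*e2[0],center[1]+U*e1[1]+V*e2[1],0*U+z],-1).reshape(-1,3)
    p=proj(c,X).reshape(n,n,2).astype(np.float32)
    return cv2.remap(c["pixels"],p[...,0],p[...,1],cv2.INTER_CUBIC)
E
python3 - <<'E'
from h import *
o=manip.get_obs(); print(o["position"],o["time"],np.abs(o["qvel"]).max())
plan([.516,.222,.2],np.radians(83.7))
c=shot("wrist"); np.save("slot.npy",c,allow_pickle=True)
for d in spotter.tip_of(c,"rail_slot")[:1]: print(d["conf"],d["position"],atz(c,d["position"],.09))
cv2.imwrite("pics/slot.png",np.hstack([cv2.resize(view(c,[.516,.222],83.7,.09,50,.25),(401,401)),cv2.resize(c["pixels"][90:290,156:356],(398,401))]))
E
```

```text
[0.51341531 0.22492869 0.20187401] 3.05 0.011418312140132681
tool y deg 83.49 tilt [0.0008 0.0008] wz total -0.0038 j6 -1.09 j1 0.37
shift in present tool axes [-0.0029 -0.0026  0.0019]
shift in final tool axes [-0.0029 -0.0026  0.0019]
0.97 [257.1, 190.6] [0.51761603 0.22407815 0.09      ]
```

View pics/slot.png

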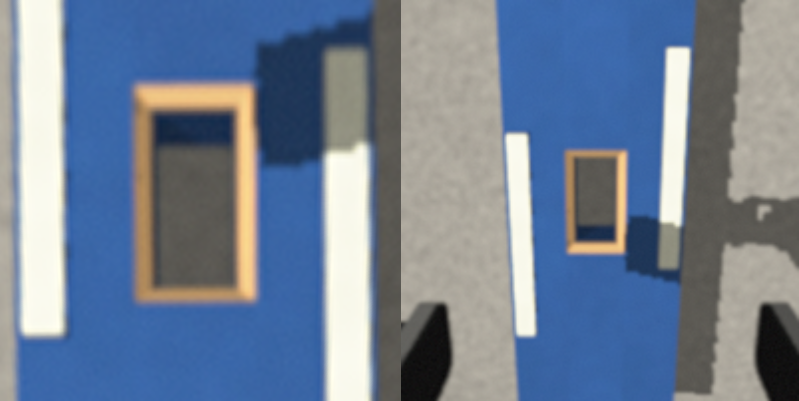

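```bash
cat >> h.py <<'E'
def fit(mask,center,yawdeg,half,mm=.25):
    cs,_=cv2.findContours(mask.astype(np.uint8),cv2.RETR_EXTERNAL,cv2.CHAIN_APPROX_NONE)
    n=mask.shape[0]; k=max(cs,key=cv2.contourArea)
    (u,v),(w,h),ang=cv2.minAreaRect(k)
    if w>h: w,h,ang=h,w,ang-90
    ang=(ang+90)%180-90
    a=np.radians(yawdeg); U=(u*mm-half)/1000; V=(v*mm-half)/1000
    return np.array([center[0]+U*np.cos(a)-V*np.sin(a),center[1]+U*np.sin(a)+V*np.cos(a)]).round(4),((w+1)*mm,(h+1)*mm),round(yawdeg+ang,2)
E
python3 - <<'E'
from h import *
c=np.load("slot.npy",allow_pickle=True).item()
i=view(c,[.516,.222],83.7,.09,50).astype(int)
m=(i[...,2]>i[...,0]+25); print(fit(m,[.516,.222],83.7,50))
plan([.577,.018,.17],np.radians(96))
E
```

```text
(array([0.5177, 0.2207]), (30.5, 54.0), 83.7)
tool y deg 83.51 tilt [0.0014 0.0008] wz total -0.218 j6 -1.09 j1 0.37
shift in present tool axes [-0.0863 -0.1985  0.0321]
shift in final tool axes [-0.0413 -0.2125  0.0322]
```

>>> step_arm([
  [0,0,0,-0.0123,-0.0284,0,1],
  [0,0,0,-0.0123,-0.0284,0,1],
  [0,0,0,-0.0123,-0.0284,0,1],
  [0,0,0,-0.0123,-0.0284,0,1],
  [0,0,0,-0.0123,-0.0284,0.01,1],
  [0,0,0,-0.0123,-0.0284,0.01,1],
  [0,0,-0.109,-0.0123,-0.0284,0.01,1],
  [0,0,-0.109,0,0,0,1],
  [0,0,0,0,0,0,1],
  [0,0,0,0,0,0,1],
  [0,0,0,0,0,0,1],
])

```text
time: 4.07
position: [0.5765, 0.0173, 0.172]
eef_rot: [0.001, -0.051, 0.999, 0.0]
contact_force: [0.3, 0.4, 0.4]
width: 1.001
grasp_force: 0.0
```

```bash
python3 - <<'E'
from h import *
o=manip.get_obs(); print(o["position"],o["time"],np.abs(o["qvel"]).max())
c=shot("wrist"); np.save("gauge.npy",c,allow_pickle=True)
for d in spotter.tip_of(c,"gauge_base")[:2]: print(d["conf"],d["position"],atz(c,d["position"],.012))
plan([.577,.018,.17],np.radians(96))
cv2.imwrite("pics/gauge.png",np.hstack([cv2.resize(view(c,[.577,.018],96,.012,60,.3),(401,401)),cv2.resize(c["pixels"][90:290,156:356],(398,401))]))
plan([.465,-.16,.2],np.radians(61))
E
```

```text
[0.57652787 0.01734783 0.17199885] 4.0667 0.012684909733411916
0.9 [249.1, 17.4] [ 0.41727217 -0.00746793  0.012     ]
0.87 [261.0, 172.5] [0.57431061 0.02115207 0.012     ]
tool y deg 95.93 tilt [0.0012 0.0002] wz total -0.0012 j6 -1.69 j1 -0.01
shift in present tool axes [-0.0007  0.0005  0.002 ]
shift in final tool axes [-0.0007  0.0005  0.002 ]
tool y deg 95.93 tilt [0.0012 0.0002] wz total 0.6097 j6 -1.69 j1 -0.01
shift in present tool axes [ 0.1291 -0.165  -0.0282]
shift in final tool axes [ 0.0114 -0.2092 -0.028 ]
```

View pics/gauge.png

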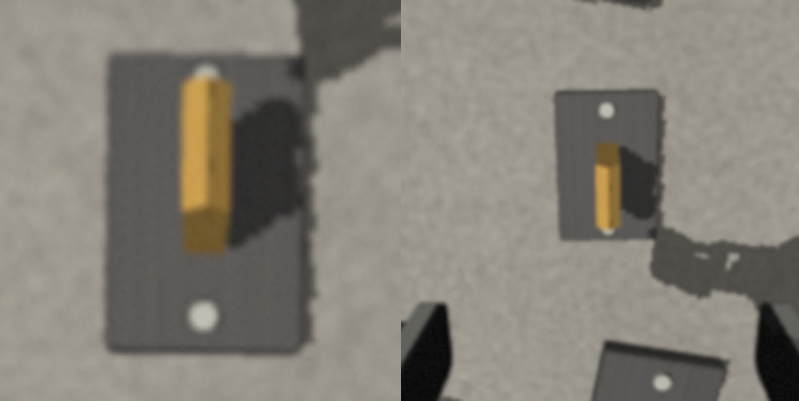

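```bash
python3 - <<'E'
from h import *
c=np.load("gauge.npy",allow_pickle=True).item()
C=[.577,.018]
g=view(c,C,96,.012,60).astype(int); 
hsv=cv2.cvtColor(g.astype(np.uint8),cv2.COLOR_BGR2HSV)
dark=(g.max(-1)<115)|(hsv[...,1]>110)
dark=cv2.morphologyEx(dark.astype(np.uint8),cv2.MORPH_OPEN,np.ones((41,41)))
print("plate",fit(dark,C,96,60))
rows=np.arange(120,400,10)
def edge(img,r,lo,hi):
    l=img[r-2:r+3].max(-1).mean(0); return l
L=[];
for r in range(90,400,10):
    l=np.where(dark[r])[0]; L.append((r,l[0]*.25-60,l[-1]*.25-60))
L=np.array(L); print("left edge",np.polyfit(L[:,0]*.25-60,L[:,1],1),np.median(L[:,1:],0))
t=view(c,C,96,.062,60); h=cv2.cvtColor(t,cv2.COLOR_BGR2HSV); b=(h[...,1]>110)&(h[...,0]>8)&(h[...,0]<30)
P=[]
for r in range(0,481,6):
    l=np.where(b[r])[0]
    if len(l)>20: P.append((r*.25-60,l[0]*.25-60,l[-1]*.25-60))
P=np.array(P); print(P.round(2)); 
E
```

```text
plate (array([0.5823, 0.0335]), (86.09477996826172, 107.1430435180664), 96.51)
left edge [-8.95161290e-03 -2.78951613e+01] [-28.   33.5]
[[-16.5   -3.     2.5 ]
 [-15.    -4.25   7.  ]
 [-13.5   -4.5    7.25]
 [-12.    -4.25   7.  ]
 [-10.5   -4.5    7.  ]
 [ -9.    -4.5    7.  ]
 [ -7.5   -4.75   7.  ]
 [ -6.    -4.75   7.5 ]
 [ -4.5   -4.75   7.75]
 [ -3.    -4.75   7.75]
 [ -1.5   -4.75   7.5 ]
 [  0.    -4.75   7.5 ]
 [  1.5   -4.5    7.5 ]
 [  3.    -4.75   7.5 ]
 [  4.5   -4.75   7.5 ]
 [  6.    -4.75   7.5 ]
 [  7.5   -4.75   7.5 ]
 [  9.    -5.     7.5 ]
 [ 10.5   -4.75   7.5 ]
 [ 12.    -4.75   7.5 ]
 [ 13.5   -4.75   7.5 ]
 [ 15.    -4.75   7.5 ]
 [ 16.5   -4.25   7.25]
 [ 18.    -4.     7.  ]
 [ 19.5   -4.     7.  ]
 [ 21.    -4.     6.75]
 [ 22.5   -3.75   6.5 ]
 [ 24.    -3.75   6.  ]
 [ 25.5   -3.5    5.5 ]]
```

>>> step_arm([
  [0,0,0,0.0215,-0.0275,-0.007,1],
  [0,0,0,0.0215,-0.0275,-0.007,1],
  [0,0,0,0.0215,-0.0275,-0.007,1],
  [0,0,0,0.0215,-0.0275,-0.007,1],
  [0,0,0,0.0215,-0.0275,0,1],
  [0,0,0,0.0215,-0.0275,0,1],
  [0,0,0.122,0,0,0,1],
  [0,0,0.122,0,0,0,1],
  [0,0,0.122,0,0,0,1],
  [0,0,0.122,0,0,0,1],
  [0,0,0.122,0,0,0,1],
  [0,0,0,0,0,0,1],
])

```text
time: 5.17
position: [0.4651, -0.1605, 0.1998]
eef_rot: [0.001, 0.252, 0.968, -0.0]
contact_force: [0.1, 0.1, 0.9]
width: 0.997
grasp_force: 0.0
```

>>> step_arm([
  [0,0,0,0,0,0,1],
  [0,0,0,0,0,0,1],
])

```text
time: 5.33
position: [0.465, -0.1607, 0.1996]
eef_rot: [0.0, 0.249, 0.969, -0.0]
contact_force: [0.5, 0.5, -0.3]
width: 1.001
grasp_force: 0.0
```

```bash
python3 - <<'E'
from h import *
o=manip.get_obs(); print(o["position"],o["time"],np.abs(o["qvel"]).max())
c=shot("wrist"); np.save("open.npy",c,allow_pickle=True)
for l in ["open_sleeve_mid","tight_sleeve_mid"]:
  for d in spotter.tip_of(c,l)[:2]: print(l,d["conf"],d["position"],atz(c,d["position"],.05))
C=[.465,-.16]
cv2.imwrite("pics/open.png",np.hstack([cv2.resize(view(c,C,61,.1,50),(401,401)),cv2.resize(c["pixels"][90:290,156:356],(398,401))]))
E
```

```text
[ 0.46498927 -0.16070522  0.19955745] 5.3333 0.008461962705389738
open_sleeve_mid 0.63 [258.7, 177.7] [ 0.46704241 -0.16018531  0.05      ]
tight_sleeve_mid 0.96 [249.8, 294.0] [ 0.60173578 -0.2474197   0.05      ]
tight_sleeve_mid 0.44 [157.5, 306.8] [ 0.56054906 -0.36868374  0.05      ]
```

View pics/open.png

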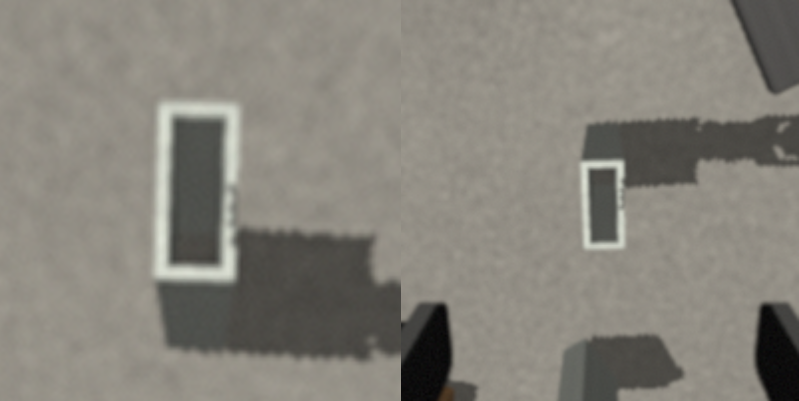

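```bash
python3 - <<'E'
from h import *
c=np.load("open.npy",allow_pickle=True).item(); C=[.465,-.16]
i=view(c,C,61,.1,50); m=(i.min(-1)>165); m=cv2.morphologyEx(m.astype(np.uint8),cv2.MORPH_OPEN,np.ones((5,5)))
f=fit(m,C,61,50); print(f)
o=manip.get_obs()
plan([*f[0],.066],np.radians(f[2]))
E
```

```text
(array([ 0.4667, -0.162 ]), (20.790475845336914, 44.50749969482422), 63.05)
tool y deg 61.08 tilt [ 0.0002 -0.    ] wz total -0.0343 j6 -1.45 j1 -0.38
shift in present tool axes [-2.100e-03 -1.000e-04  1.334e-01]
shift in final tool axes [-2.100e-03 -1.000e-04  1.334e-01]
```

>>> step_arm([
  [0,0,-0.034,-0.002,0,0.02,1],
  [0,0,0,0,0,0.03,1],
  [0,0,0,0,0,0.03,1],
  [0,0,0,0,0,0.03,1],
  [0,0,0,0,0,0.023,1],
  [0,0,0,0,0,0,1],
  [0,0,0,0,0,0,-1],
  [0,0,0,0,0,0,-1],
  [0,0,0,0,0,0,-1],
  [0,0,0,0,0,0,-1],
  [0,0,0,0,0,0,-1],
  [0,0,0,0,0,0,-1],
], newtons=50)

```text
time: 6.48
position: [0.4678, -0.1626, 0.0679]
eef_rot: [0.002, 0.234, 0.972, -0.0]
contact_force: [0.5, 0.0, 3.7]
width: 0.225
grasp_force: 49.1
```

>>> step_arm([
  [0,0,0,0,0,0,-1],
  [0,0,0,0,0,0,-1],
  [0,0,0,0,0,0,-1],
  [0,0,0,0,0,0,-1],
])

```text
time: 6.82
position: [0.4678, -0.1626, 0.0679]
eef_rot: [0.001, 0.234, 0.972, -0.0]
contact_force: [-1.1, 0.5, 7.0]
width: 0.227
grasp_force: 49.5
```

```bash
python3 - <<'E'
from h import *
o=manip.get_obs(); print(o["position"],o["time"],o["width"],o["grasp_force"],o["contact_force"])
c=shot("wrist"); np.save("grip.npy",c,allow_pickle=True)
C=o["position"][:2]; T=T_tool(o); y=np.degrees(np.arctan2(T[1,1],T[0,1])); print(y)
i=view(c,C,y,.1,50)
m=(i.min(-1)>165); m=cv2.morphologyEx(m.astype(np.uint8),cv2.MORPH_OPEN,np.ones((5,5)))
f=fit(m,C,y,50); print(f, "tool xy of centre",(T[:3,:3].T@(np.r_[f[0],0]-np.r_[C,0])).round(4))
cv2.imwrite("pics/grip.png",np.hstack([cv2.resize(i,(401,401)),cv2.resize(c["pixels"][180:380,156:356],(398,401))]))
E
```

```text
[ 0.46780388 -0.1626088   0.06787673] 6.8167 0.22718795485778517 49.4953590631485 [-1.09003742  0.47175502  7.01843767]
62.93811576572578
(array([ 0.4515, -0.1544]), (10.75, 20.0), np.float64(-27.06)) tool xy of centre [ 0.0183 -0.0001 -0.0001]
```

View pics/grip.png

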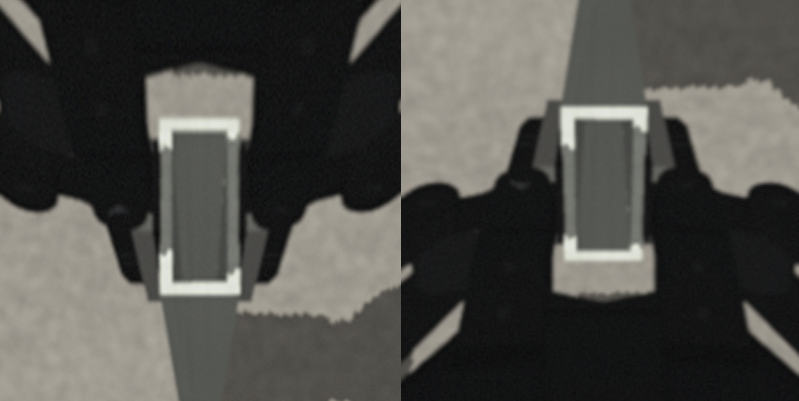

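Gripped squarely and centred in the closing direction: patch columns run 160–240. The sleeve sits 1.4 mm off along tool x. The 3 mm walls confirm it is the good sleeve. Next I'll lift it and carry it over the small gauge.

>>> step_arm([
  [0,0,0,0,0,-0.01,-1],
  [0,0,0,0,0,-0.025,-1],
  [0,0,0,0,0,-0.035,-1],
  [0,0,0,0,0,-0.035,-1],
  [0,0,0,-0.0025,0.0354,0,-1],
  [0,0,0,-0.0025,0.0354,0,-1],
  [0,0,0,-0.0025,0.0354,0,-1],
  [0,0,0,-0.0025,0.0354,0,-1],
  [0,0,0,-0.0025,0.0354,0,-1],
  [0,0,-0.117,-0.0025,0.0354,0,-1],
  [0,0,-0.117,0,0,0,-1],
  [0,0,-0.117,0,0,0,-1],
])

```text
time: 7.87
position: [0.577, 0.0224, 0.1714]
eef_rot: [-0.0, 0.056, 0.998, 0.0]
contact_force: [-0.2, -0.2, -1.1]
width: 0.222
grasp_force: 49.4
```

>>> step_arm([
  [0,0,-0.117,0,0,0,-1],
  [0,0,-0.118,0,0,0,-1],
  [0,0,0,0,0,0,-1],
  [0,0,0,0,0,0,-1],
])

```text
time: 8.2
position: [0.5762, 0.0202, 0.1713]
eef_rot: [-0.0, -0.055, 0.998, 0.0]
contact_force: [0.4, 0.1, -0.9]
width: 0.222
grasp_force: 49.4
```

```bash
cat >> h.py <<'E'
def ringv(o=None):
    o=o or manip.get_obs(); T=T_tool(o); y=np.degrees(np.arctan2(T[1,1],T[0,1])); c=shot("wrist")
    i=view(c,o["position"][:2],y,o["position"][2]+.0321,50); return i
E
python3 - <<'E'
from h import *
o=manip.get_obs(); print(o["position"],o["time"],o["width"],o["grasp_force"],o["contact_force"],o["ft_torque"])
plan([.5777,.0195,.155],np.radians(96.5))
i=ringv(o)
g=cv2.cvtColor(i,cv2.COLOR_BGR2GRAY).astype(int)
g0=cv2.cvtColor(view(np.load("grip.npy",allow_pickle=True).item(),[.46780388,-.1626088],62.938,.1,50),cv2.COLOR_BGR2GRAY)
r,s=cv2.phaseCorrelate(g0[100:310,140:260].astype(np.float32),g[100:310,140:260].astype(np.float32)); print("ring shift mm",np.array(r)*.25,s)
E
```

```text
[0.57617714 0.0202254  0.17133043] 8.2 0.22203150659051232 49.403645396232605 [ 0.38477011  0.06413401 -0.8894083 ] [ 0.05869046 -0.02493711 -0.02574142]
tool y deg 96.33 tilt [-0.0005 -0.    ] wz total -0.003 j6 -1.69 j1 -0.01
shift in present tool axes [-0.0014 -0.0009  0.0163]
shift in final tool axes [-0.0014 -0.0009  0.0163]
ring shift mm [-0.01339109  0.0064821 ] 0.6020282156673479
```

>>> step_arm([
  [0,0,-0.003,-0.0014,-0.0009,0.01,-1],
  [0,0,0,0,0,0.015,-1],
  [0,0,0,0,0,0,-1],
  [0,0,0,0,0,0,-1],
  [0,0,0,0,0,0,-1],
])

```text
time: 8.67
position: [0.5779, 0.0193, 0.1461]
eef_rot: [-0.0, -0.058, 0.998, 0.0]
contact_force: [0.5, 0.4, -0.6]
width: 0.229
grasp_force: 49.4
```

```bash
python3 - <<'E'
from h import *
plan([.5777,.0195,.136],np.radians(96.5)); o=manip.get_obs(); print(o["time"],o["position"],o["contact_force"],o["ft_torque"])
c=shot("scene"); g=proj(c,[.577,.02,.09])[0].astype(int)
a=c["pixels"][g[1]-60:g[1]+50,g[0]-70:g[0]+70]; cv2.imwrite("pics/s2.png",cv2.resize(a,None,fx=5,fy=5,interpolation=cv2.INTER_CUBIC))
E
```

```text
tool y deg 96.63 tilt [-0.0005  0.    ] wz total 0.0023 j6 -1.7 j1 -0.01
shift in present tool axes [0.0002 0.0002 0.0101]
shift in final tool axes [0.0002 0.0002 0.0101]
8.6667 [0.57792049 0.01933362 0.14614248] [ 0.45912095  0.36754554 -0.58084123] [-0.01191546  0.00707069 -0.01962451]
```

View pics/s2.png

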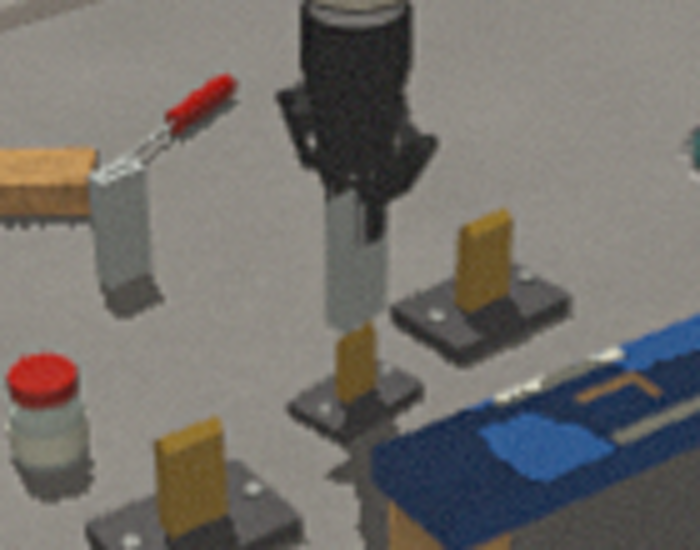

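The sleeve hangs directly above the small pin's tip, with its bottom edge at (355,328). I'll go down gently and watch the force.

>>> step_arm([
  [0,0,0,0,0,0.005,-1],
  [0,0,0,0,0,0.005,-1],
  [0,0,0,0,0,0.004,-1],
  [0,0,0,0,0,0.004,-1],
  [0,0,0,0,0,0.004,-1],
  [0,0,0,0,0,0,-1],
])

```text
time: 9.22
position: [0.5771, 0.0195, 0.1229]
eef_rot: [-0.001, -0.058, 0.998, 0.0]
contact_force: [0.1, -0.4, -1.0]
width: 0.223
grasp_force: 49.4
```

>>> step_arm([
  [0,0,0,0,0,0.007,-1],
  [0,0,0,0,0,0.008,-1],
  [0,0,0,0,0,0.008,-1],
  [0,0,0,0,0,0.008,-1],
  [0,0,0,0,0,0.006,-1],
  [0,0,0,0,0,0.003,-1],
  [0,0,0,0,0,0,-1],
])

```text
time: 9.8
position: [0.5771, 0.0194, 0.0829]
eef_rot: [-0.001, -0.058, 0.998, 0.0]
contact_force: [-0.7, -0.0, -0.8]
width: 0.226
grasp_force: 49.4
```

>>> step_arm([
  [0,0,0,0,0,0.0015,-1],
  [0,0,0,0,0,0.001,-1],
  [0,0,0,0,0,0.001,-1],
  [0,0,0,0,0,0,-1],
])

```text
time: 10.13
position: [0.5782, 0.0195, 0.081]
eef_rot: [0.0, -0.058, 0.998, -0.0]
contact_force: [-0.3, 1.0, -1.0]
width: 0.223
grasp_force: 49.4
```

>>> step_arm([
  [0,0,0,0,0,0.0007,-1],
  [0,0,0,0,0,0.0007,-1],
  [0,0,0,0,0,0,-1],
])

```text
time: 10.38
position: [0.5783, 0.0194, 0.0799]
eef_rot: [0.0, -0.058, 0.998, -0.0]
contact_force: [-0.6, -0.1, 2.0]
width: 0.225
grasp_force: 49.8
```

>>> step_arm([
  [0,0,0,0,0,0.0007,-1],
  [0,0,0,0,0,0,-1],
])

```text
time: 10.55
position: [0.5784, 0.0195, 0.0799]
eef_rot: [0.0, -0.058, 0.998, -0.0]
contact_force: [-1.0, 0.3, 6.3]
width: 0.23
grasp_force: 50.5
```

Contact came exactly at the predicted height (TCP 0.0799). I'll press briefly to be sure it is fully seated, then draw it off.

>>> step_arm([
  [0,0,0,0,0,0.0006,-1],
  [0,0,0,0,0,0,-1],
  [0,0,0,0,0,0,-1],
  [0,0,0,0,0,0,-1],
  [0,0,0,0,0,0,-1],
  [0,0,0,0,0,0,-1],
])

```text
time: 11.05
position: [0.5785, 0.0195, 0.0799]
eef_rot: [0.0, -0.058, 0.998, -0.0]
contact_force: [-4.6, 0.6, 9.0]
width: 0.224
grasp_force: 51.0
```

>>> step_arm([
  [0,0,0,0,0,-0.004,-1],
  [0,0,0,0,0,-0.008,-1],
  [0,0,0,0,0,-0.01,-1],
  [0,0,0,0,0,-0.01,-1],
  [0,0,0,0,0,-0.012,-1],
  [0,0,0,0,0,-0.015,-1],
  [0,0,0,0,0,-0.02,-1],
  [0,0,0,0,0,-0.025,-1],
  [0,0,0,0,0,-0.014,-1],
  [0,0,0,0,0,0,-1],
  [0,0,0,0,0,0,-1],
  [0,0,0,0,0,0,-1],
])

```text
time: 12.05
position: [0.5774, 0.0194, 0.1955]
eef_rot: [-0.0, -0.058, 0.998, 0.0]
contact_force: [0.1, 0.4, -1.0]
width: 0.226
grasp_force: 49.5
```

```bash
python3 - <<'E'
from h import *
o=manip.get_obs(); print(o["position"],o["time"],o["width"],o["contact_force"])
i=ringv(o); g=cv2.cvtColor(i,cv2.COLOR_BGR2GRAY)
g0=cv2.cvtColor(view(np.load("grip.npy",allow_pickle=True).item(),[.46780388,-.1626088],62.938,.1,50),cv2.COLOR_BGR2GRAY)
r,s=cv2.phaseCorrelate(g0[100:310,140:260].astype(np.float32),g[100:310,140:260].astype(np.float32)); print("ring shift mm",np.array(r)*.25,s)
a=np.radians(83.7); e2=np.array([-np.sin(a),np.cos(a)])
t=np.array([.5177,.2207])-.0014*e2; print(t); plan([*t,.198],a)
E
```

```text
[0.57741576 0.01943846 0.19549312] 12.05 0.2264077725744842 [ 0.0665781   0.3984944  -0.97088391]
ring shift mm [-2.56262594e-05  9.37377509e-03] 0.612934637511218
[0.51909155 0.22054637]
tool y deg 96.68 tilt [-0.0024 -0.    ] wz total 0.2266 j6 -1.7 j1 -0.01
shift in present tool axes [ 0.0341  0.2065 -0.0032]
shift in final tool axes [ 0.0796  0.1935 -0.0033]
```

>>> step_arm([
  [0,0,0,0.004,0.024,-0.002,-1],
  [0,0,0,0.0057,0.0345,-0.001,-1],
  [0,0,0,0.0057,0.0345,0,-1],
  [0,0,0,0.0057,0.0345,0,-1],
  [0,0,0,0.0057,0.0345,0,-1],
  [0,0,0,0.0057,0.0345,0,-1],
  [0,0,0.08,0.0016,0.01,0,-1],
  [0,0,0.08,0,0,0,-1],
  [0,0,0.067,0,0,0,-1],
  [0,0,0,0,0,0,-1],
  [0,0,0,0,0,0,-1],
  [0,0,0,0,0,0,-1],
])

```text
time: 13.1
position: [0.5196, 0.2202, 0.198]
eef_rot: [-0.001, 0.054, 0.999, -0.0]
contact_force: [0.6, 0.6, -0.3]
width: 0.218
grasp_force: 49.6
```

```bash
python3 - <<'E'
from h import *
plan([.5191,.2205,.165],np.radians(83.7)); print(manip.get_obs()["qvel"].round(3))
E
```

```text
tool y deg 83.75 tilt [-0.0017 -0.0006] wz total 0.0009 j6 -1.11 j1 0.36
shift in present tool axes [0.0005 0.0002 0.033 ]
shift in final tool axes [0.0006 0.0002 0.033 ]
[-0.005 -0.005 -0.009  0.     0.001  0.006]
```

>>> step_arm([
  [0,0,0,0.0005,0,0.01,-1],
  [0,0,0,0,0,0.015,-1],
  [0,0,0,0,0,0.01,-1],
  [0,0,0,0,0,0.004,-1],
  [0,0,0,0,0,0,-1],
  [0,0,0,0,0,0,-1],
])

```text
time: 13.6
position: [0.5194, 0.2204, 0.1597]
eef_rot: [-0.0, 0.055, 0.998, -0.0]
contact_force: [0.5, 0.1, -1.6]
width: 0.228
grasp_force: 49.6
```

```bash
python3 - <<'E'
from h import *
plan([.5191,.2205,.145],np.radians(83.7)); o=manip.get_obs();print(o["position"],o["contact_force"],o["ft_torque"])
E
```

```text
tool y deg 83.67 tilt [-0.0009 -0.0003] wz total -0.0005 j6 -1.1 j1 0.36
shift in present tool axes [0.0003 0.     0.0147]
shift in final tool axes [0.0003 0.     0.0147]
[0.51942976 0.22044359 0.15965001] [ 0.47732181  0.13922374 -1.61985592] [-0.0106264  -0.02577037  0.01949125]
```

>>> step_arm([
  [0,0,0,0.0003,0,0.003,-1],
  [0,0,0,0,0,0.003,-1],
  [0,0,0,0,0,0.003,-1],
  [0,0,0,0,0,0.003,-1],
  [0,0,0,0,0,0,-1],
  [0,0,0,0,0,0,-1],
])

```text
time: 14.1
position: [0.5191, 0.2206, 0.1478]
eef_rot: [-0.0, 0.055, 0.998, -0.0]
contact_force: [0.5, -0.1, -1.0]
width: 0.229
grasp_force: 49.7
```

```bash
python3 - <<'E'
from h import *
plan([.5191,.2205,.103],np.radians(83.7)); o=manip.get_obs();print(o["position"],o["contact_force"],o["ft_torque"])
E
```

```text
tool y deg 83.68 tilt [-0.0005 -0.0003] wz total -0.0004 j6 -1.1 j1 0.36
shift in present tool axes [-0.     -0.0001  0.0448]
shift in final tool axes [-0.     -0.0001  0.0448]
[0.51909953 0.22057732 0.14778841] [ 0.53643224 -0.09349997 -1.0215812 ] [-0.02161231 -0.01912017  0.06751713]
```

The sleeve is 6 mm into the straight part of the slot with no contact force, so I'll carry on down.

>>> step_arm([
  [0,0,0,0,0,0.004,-1],
  [0,0,0,0,0,0.004,-1],
  [0,0,0,0,0,0.004,-1],
  [0,0,0,0,0,0.004,-1],
  [0,0,0,0,0,0.004,-1],
  [0,0,0,0,0,0,-1],
])

```text
time: 14.6
position: [0.5185, 0.2203, 0.1267]
eef_rot: [-0.001, 0.055, 0.998, -0.0]
contact_force: [0.1, -0.0, -1.3]
width: 0.226
grasp_force: 49.7
```

>>> step_arm([
  [0,0,0,0,0,0.004,-1],
  [0,0,0,0,0,0.005,-1],
  [0,0,0,0,0,0.005,-1],
  [0,0,0,0,0,0.005,-1],
  [0,0,0,0,0,0.004,-1],
  [0,0,0,0,0,0.002,-1],
  [0,0,0,0,0,0,-1],
  [0,0,0,0,0,0,-1],
  [0,0,0,0,0,0,-1],
  [0,0,0,0,0,0,-1],
])

```text
time: 15.43
position: [0.5197, 0.2208, 0.1035]
eef_rot: [0.0, 0.055, 0.998, 0.0]
contact_force: [-0.3, -0.5, -0.9]
width: 0.225
grasp_force: 49.7
```

```bash
python3 - <<'E'
from h import *
plan([.5191,.2205,.103],np.radians(83.7)); o=manip.get_obs();print(o["time"],o["position"],o["contact_force"],o["ft_torque"],o["qvel"].round(3))
i=ringv(o); w=shot("wrist")
c=shot("scene"); g=proj(c,[.517,.22,.09])[0].astype(int)
a=c["pixels"][g[1]-55:g[1]+55,g[0]-65:g[0]+65]; a=cv2.resize(a,(473,400),interpolation=cv2.INTER_CUBIC)
cv2.imwrite("pics/f.png",np.hstack([a,cv2.resize(i[60:340,80:320],(320,400))]))
g=cv2.cvtColor(i,cv2.COLOR_BGR2GRAY)
g0=cv2.cvtColor(view(np.load("grip.npy",allow_pickle=True).item(),[.46780388,-.1626088],62.938,.1,50),cv2.COLOR_BGR2GRAY)
print(cv2.phaseCorrelate(g0[100:310,140:260].astype(np.float32),g[100:310,140:260].astype(np.float32)))
E
```

```text
tool y deg 83.67 tilt [0.0007 0.0003] wz total -0.0005 j6 -1.1 j1 0.36
shift in present tool axes [ 0.0005 -0.0003  0.0005]
shift in final tool axes [ 0.0005 -0.0003  0.0005]
15.4333 [0.51965976 0.2207811  0.10348492] [-0.34907818 -0.482804   -0.88358071] [-0.00932398 -0.01412952 -0.00862146] [-0.001 -0.002  0.001  0.001  0.002 -0.001]
((0.18605220024958413, -0.11336756012150317), 0.5028848677505682)
```

View pics/f.png

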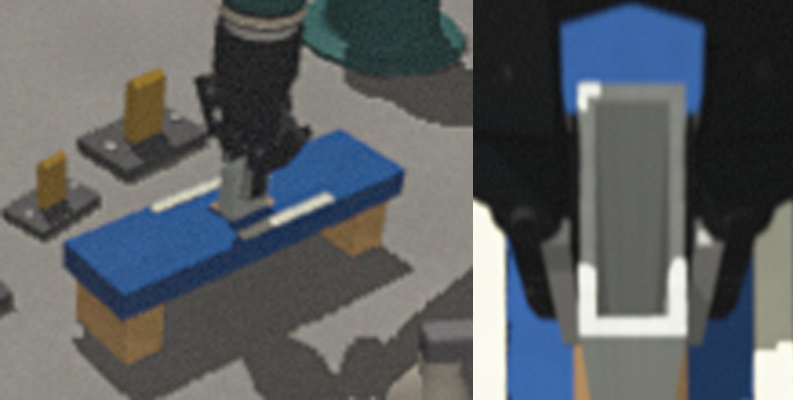

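The sleeve stands upright through the slot, still gripped. About 24.5 mm sticks out below, and the force is essentially zero. Handing in.

```bash
python3 -c "
from h import *
print(manip.job_done())"
```

```text
the job is handed in; nothing more can be done
None
```

I seated the thin-walled sleeve fully on the smallest gauge's base plate, drew it off, and handed in at about 16 s of the 54 s with it held upright and still in the rail slot, about 24.5 mm out below and no measurable contact force; no move went near the thick-walled sleeve or the bystanders, though I took no last picture of them all.

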